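# Check the thinnest setting of a sheeting gate with a feeler blade

## Task

Turn the knob of the dough sheeting gate clockwise to its end stop, the thinnest setting. Then take the feeler gauge out of its wooden stand and slide its blade straight down between the gate's two steel lips until both grip it and it drags snugly, its lower edge 1 to 2 cm down their straight faces. Finish while still holding the gauge steady at that depth, its handle well clear of the gate, and leave the tape, the nozzle and the timer where they are.

Things in the scene. Friction and masses are not known exactly. Their poses are not given: they have to be found in the camera images.
- gate_knob (a joint): the gate's thickness knob, rad. It turns about the vertical; the value grows clockwise seen from above, from 0 (widest gap) to the hard end stop at 1.30 (thinnest). Starts at 0 to 0.5, stays where it is left, takes about 0.1 N m to turn. It moves both lips symmetrically: half the gap between them is 4.7 mm at 0 and 0.5 mm at 1.30
- gate_knob_grip (a point): point on the knob's axis at the height to grip it, 108 mm above the table. Black knob: disc 44 mm across with an upright bar grip, 42 mm long, 14 mm thick, from 23 mm below to 7 mm above this point. The frame turns with the knob: z up, the bar lies along x (fingers close along y); at knob value q it is turned by -q about z from gate_nip's frame. On a grey gearbox 66 mm square
- gate_nip (a point): middle of the gate's throat, at the upper end of the lips' straight faces, 72 mm above the table. It moves with the gate's head. Axes of the gate: z up, the blade's thickness goes along x, its width along y. The straight faces reach 22 mm down from here. Above it each lip flares outward by 15 degrees to a mouth 27 mm higher, 16 mm wide when the gap is closed; nothing of the throat stands higher
- gate: bed of the dough sheeting gate, fixed to the table: 110 mm in x, from -50 to 156 mm in y, same axes as gate_nip, origin on the table. On it sits the head: lips between two steel cheeks 93 mm tall (inner faces at y = +-33, outer +-39 mm) and the gearbox with the knob (axis at y = +115 mm). The head floats +-4 mm along x on a weak spring (0.12 N/mm) to centre itself on a blade. Throat floor 14 mm above the table
- lip_front: upright steel lip, 56 mm wide, on the gate's -x side, sprung: it yields up to 6 mm along the gate's x, with 3 N preload and 1.2 N/mm. Origin on its face at the upper end of the straight part, middle of its width
- lip_rear: the same lip on the gate's +x side, facing the other way
- gauge: feeler gauge standing blade down in its stand, about 70 g: steel blade 2.5 mm thick (x), 34 mm wide (y), 62 mm long; above it a black handle 16 (x) by 30 (y) by 45 mm tall. Origin at the middle of the blade's lower edge, z up along the gauge. At the closed gap it spreads each lip about 0.75 mm; each then presses with about 4 N and pushing takes some 2 to 9 N. In the open gap it meets nothing
- gauge_grip (a point): centre of the gauge's handle, 84.5 mm above the blade's lower edge; x across the 16 mm thickness, y along the 30 mm width. In the stand it is 92.5 mm above the table
- gauge_tip (a point): middle of the blade's lower edge
- gauge_stand: wooden block fixed to the table, 60 x 64 x 70 mm tall, origin under its centre; the blade hangs in a slot 7.5 x 38 mm in its top (67 mm deep) and the handle's underside rests on the top. Draw the gauge straight up, at least 62 mm. It lies to the robot's right of the gate
- tape_roll: roll of tape lying flat, 98 x 96 x 25 mm, bystander; origin at the centre of its underside
- spare_nozzle: white plastic nozzle, 48 mm across, 52 mm tall, bystander; origin at the centre of its underside
- timer: small white kitchen timer lying on its back, 70 x 64 x 19 mm, bystander; origin at the centre of its underside
Mind the look-alikes: they are no part of the job. Of the things that look like the gauge, the smallest one is meant. What is shaped like the gauge_stand but blue or red is not meant.

How it is judged (in metres and radians):
On the way, in this order (a step that is already met when the one before it is completed fails the run):
1. the knob is turned to its end stop, the gauge still in its stand (value of joint gate_knob above 1.24 rad and distance of gauge from where it was at the start of the episode below 0.03 m), for 0.2 s.
2. the gauge is drawn out of its stand and held (z of gauge_tip in the frame of gauge_stand above 0.072 m and contact force between the fingers and gauge above 1 N), for 0.1 s.
3. the blade is between the lips, gripped by both (z of gauge_tip in the frame of gate_nip between -0.03 and -0.004 m and x of gauge_tip in the frame of gate_nip between -0.006 and 0.006 m and y of gauge_tip in the frame of gate_nip between -0.018 and 0.018 m and angle between gauge_grip's own z axis and vertical below 0.15 rad and contact force between gauge and lip_front above 1 N and contact force between gauge and lip_rear above 1 N and contact force between the fingers and gauge above 1 N), for 0.3 s.
At the end, for the whole second after the job is handed in: The knob is at its end stop (over 1.24 rad). The blade's lower edge is 4 to 30 mm below the upper end of the lips' straight faces (gate_nip), within 6 mm in x and 18 mm in y of it, the gauge within 0.15 rad of upright and still; each lip presses it with more than 1 N, and the fingers still hold it (all of step 3 and value of joint gate_knob above 1.24 rad and linear speed of gauge below 0.01 m/s); the arm keeps its last pose, push and grip.
It fails at once if a bystander (tape, nozzle, timer) is moved more than 20 mm (distance of any of tape_roll, spare_nozzle, timer from where it was at the start of the episode above 0.02 m).
It also fails if it takes over 54 s, if anything falls off the work surface, if the arm or the gripper's body presses on something with over 40 N, if the wrist force passes 120 N, or if a joint passes its speed limit or range.

## Robot

A 6-joint arm with a two-finger parallel gripper is mounted at the origin on a cart in front of the work surface, level with it; the furniture and walls round the work are solid. World frame = base frame: x ahead of the robot, y to its left, z up, the work surface at z = 0. Lengths are in mm, angles in rad, forces in N, time in s.
With the tool pointing down it reaches from about 350 to 800 mm from the base axis. Payload 7.3 kg.
Tool frame: the origin (TCP) lies on the centre line of the jaws, within the pads' length; the fingertips stand 25 mm ahead of it and the grasp point (between the pads) lies 6 mm ahead of it (bot.tips_ahead is the distance from the TCP to the fingertips, in mm); x points along the fingers, y is the direction in which the jaws open and shut, and the axes are right-handed (so a half turn about x gives the same grasp; the last joint's range is limited). The gripper opens to 85 mm and grips with 20 to 120 N. Pads are 22 mm wide; open, the fingers measure 114 mm over their backs; the gripper's body (76 mm by 85 mm) begins 54 mm behind the grasp point. The pads swing forward as they close: fully open they stand 13 mm farther back than shut.
Start: joints at [-1.309, 0.342, 1.524, -0, 1.275, -0.146], TCP at [208.233, -481.955, 256.322] pointing down, gripper open.
Joint ranges: [-2.53, 2.53], [-0.77, 2.02], [0.04, 2.7], [-1, 4.14], [0.28, 2.66], [-3.11, 3.11]. Speed limits (rad/s): [2.57, 2.57, 3.14, 3.14, 3.14, 3.14].

## Interface

Orientations are given as a 3x3 rotation matrix whose columns are the frame's x, y, z axes.
In Python, from workcell import bot, claw, cams gives the robot as it stands. Calls block until the motion is done:
- bot.move_pose(position, orientation): joint-space move of the TCP to a pose.
- bot.line_to(position, velocity=150, ori=None): straight line of the TCP; ori=None keeps the orientation; velocity is the mean speed in mm/s.
- bot.move_joints(angles): joint-space move.
- claw.move_gripper(opening, grasp_force=None): finger opening in mm; grasp_force is the grip in N (None keeps the last); returns when the fingers have stopped.
- bot.dwell(seconds).
- bot.inverse_kinematics(position, orientation): joint angles nearest the present ones, or None.
- cams.read_camera(name): name is "scene" or "top" or "wrist"; returns the picture (400x640x3 uint8, red, green, blue); there is no depth.
- cams.camera_info(name): a dict with "intrinsics" (3x3 intrinsics, pixels), "rvec" (rotation vector, rad) and "tvec" (3), from world to camera coordinates, as OpenCV has them; the wrist camera has in their place "T_tool_cam" (4x4, takes a point from camera to tool coordinates, whose origin is the TCP and whose axes are the tool frame's). Camera axes: x right, y down, z forward; pixel columns grow to the right and rows downward; lengths in mm; the calibration is good to about 2 mm. A picture is of the moment at which its call begins: read the wrist's pose just before it. camera_info takes no time and is no camera call.
A pose or a line that the arm cannot do raises bot.IKError and nothing moves.
- bot.close_job(): hands the job in, once; it reports no verdict.
Readings, each from a call of its own:
- bot.current_clock(): time.
- bot.current_joints(): joint angles.
- bot.current_joint_velocities(): joint speeds.
- bot.current_joint_torque(): joint torques, N m.
- bot.current_ee_pos(): TCP position.
- bot.current_orientation(): TCP orientation.
- bot.current_wrist_force(): force on the tool from outside, world axes, zero at the start.
- bot.current_torque(): the same for the moment, N m.
- bot.current_gripper_width(): finger opening in mm.
Only numpy, scipy, OpenCV 4.12 (cv2) and the standard library are available. Lean on these libraries where they do the work, as an engineer would, in place of code of your own. Each camera call takes 0.05 s, during which the arm holds its last target.

## Working session

There is one attempt and no reset: what is moved stays moved. The work goes in short steps, each a Python script; the robot and the scene stay as the last script left them, time stands still between calls to the robot, and variables do not carry over. Pictures are saved under pics/ and viewed, and the job is handed in when it is done.

```bash
ls; mkdir -p pics; python3 - <<'E'
from workcell import bot,claw,cams
import cv2,json
for n in ["scene","top","wrist"]:
    i=cams.camera_info(n); print(n,i)
    cv2.imwrite(f"pics/{n}0.png",cams.read_camera(n)[:,:,::-1])
print(bot.current_clock(),bot.current_orientation(),bot.tips_ahead)
E
```

```text
pics
scene {'intrinsics': array([[444.92931649,   0.        , 316.55148294],
       [  0.        , 444.92931649, 196.58391063],
       [  0.        ,   0.        ,   1.        ]]), 'rvec': array([ 2.21333126, -0.48786764,  0.26482376]), 'tvec': array([-573.97144104,  175.69234591, 1079.20219784])}
top {'intrinsics': array([[500.47236539,   0.        , 317.85196209],
       [  0.        , 500.47236539, 202.91843533],
       [  0.        ,   0.        ,   1.        ]]), 'rvec': array([ 2.14931445, -2.09199857,  0.2125745 ]), 'tvec': array([-104.53975316,  583.73191172, 1260.88545157])}
wrist {'intrinsics': array([[306.72384815,   0.        , 316.26080595],
       [  0.        , 306.72384815, 205.81068131],
       [  0.        ,   0.        ,   1.        ]]), 'T_tool_cam': array([[ 8.12267565e-04, -2.76236860e-01,  9.61089245e-01,
        -1.17666227e+02],
       [ 9.99999539e-01, -2.68636667e-04, -9.22364436e-04,
         2.30808803e-01],
       [ 5.12974867e-04,  9.61089551e-01,  2.76236514e-01,
        -7.02454157e+01],
       [ 0.00000000e+00,  0.00000000e+00,  0.00000000e+00,
         1.00000000e+00]])}
0.15 [[-3.19826814e-04  3.96583307e-01 -9.17998681e-01]
 [ 1.10750662e-03 -9.17998024e-01 -3.96583410e-01]
 [-9.99999336e-01 -1.14352763e-03 -1.45618256e-04]] 25.0
```

View pics/scene0.png

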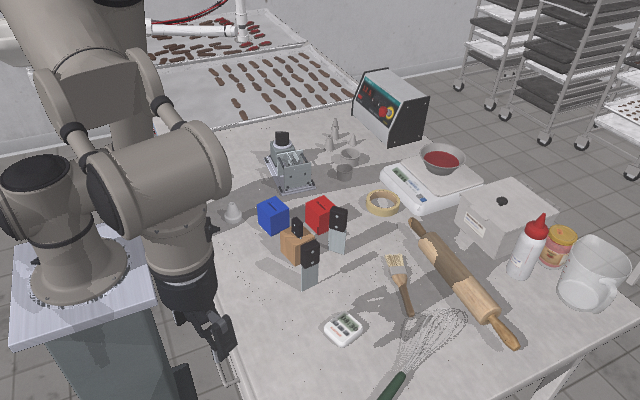

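View pics/top0.png

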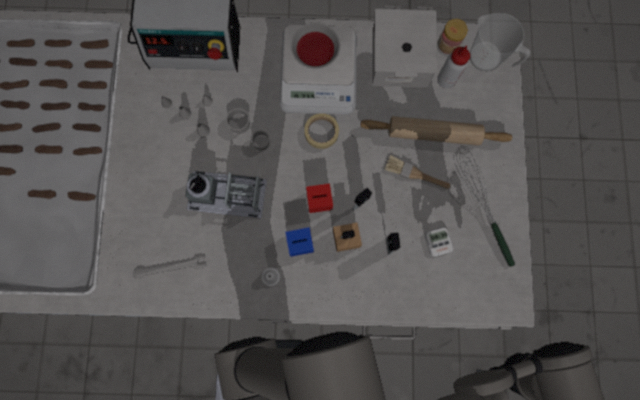

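View pics/wrist0.png

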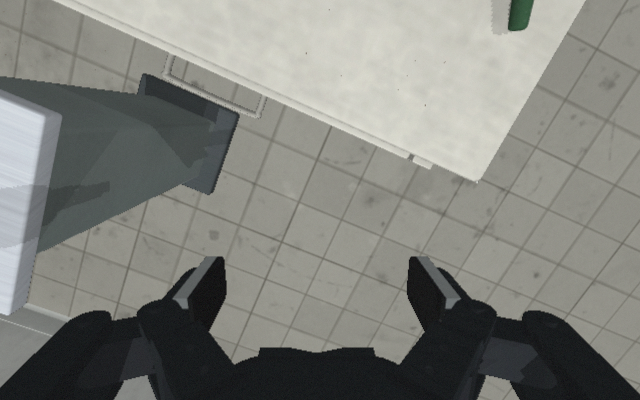

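The top view shows the gate around (227,193) with its knob near (199,187). The wooden stand with the gauge is at about (347,236), the blue and red decoy stands are at (299,242) and (319,197), and the larger gauges are at (362,197) and (393,242). I'll enlarge crops to measure from.

```bash
python3 - <<'E'
import cv2
t=cv2.imread("pics/top0.png");s=cv2.imread("pics/scene0.png")
def c(im,x0,y0,x1,y1,k,n): cv2.imwrite(n,cv2.resize(im[y0:y1,x0:x1],None,fx=k,fy=k,interpolation=cv2.INTER_CUBIC))
c(t,180,160,280,230,8,"pics/c_tg.png")
c(t,280,180,410,260,6,"pics/c_ts.png")
c(s,255,120,335,200,7,"pics/c_sg.png")
c(s,250,190,360,295,5,"pics/c_ss.png")
E
```

```text
(no output)
```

View pics/c_tg.png

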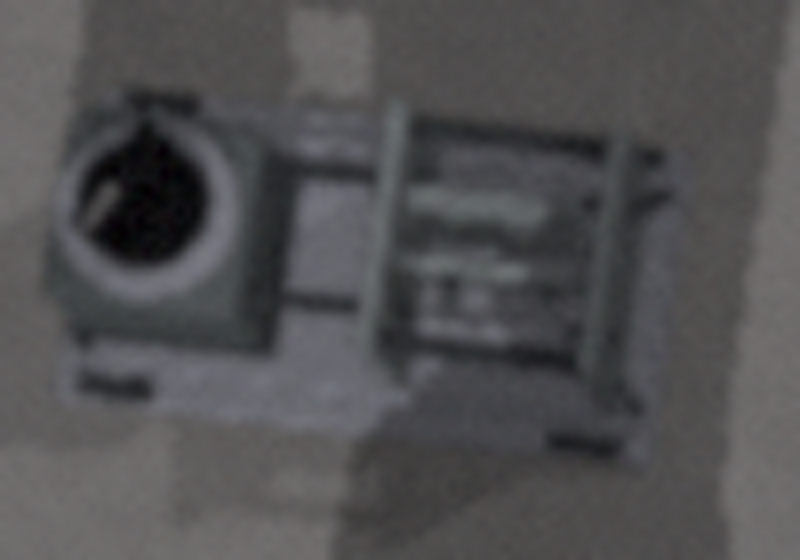

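View pics/c_ts.png

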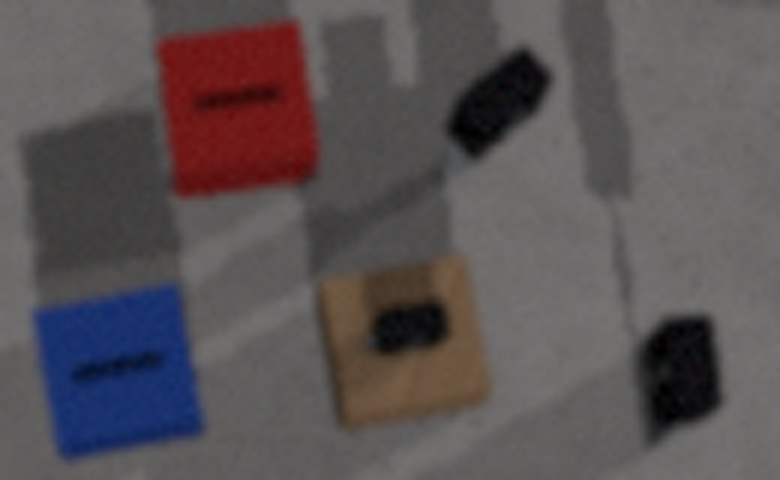

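View pics/c_sg.png

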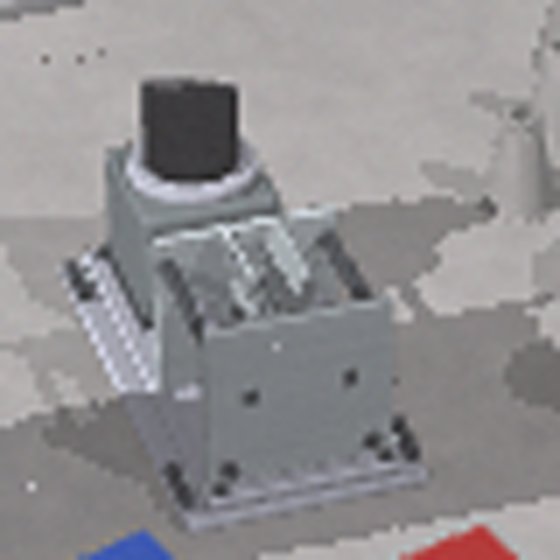

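View pics/c_ss.png

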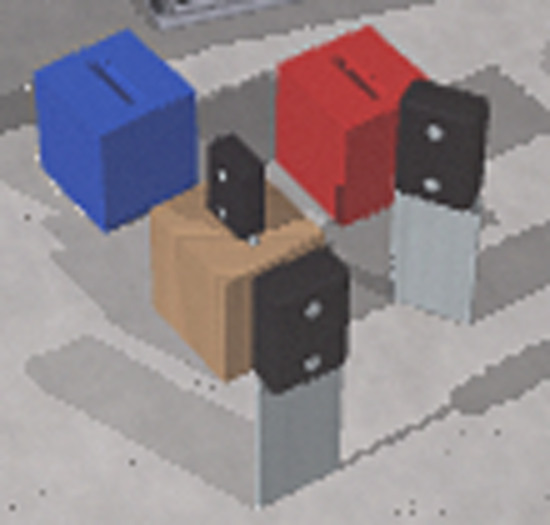

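```bash
cat > h.py <<'E'
from workcell import bot,claw,cams
import numpy as np,cv2
def cam(name,pose=None):
    i=cams.camera_info(name);K=np.array(i["intrinsics"])
    if "rvec" in i:
        R=cv2.Rodrigues(np.array(i["rvec"]))[0];t=np.array(i["tvec"]);return K,R,t
    p,O=pose;T=np.eye(4);T[:3,:3]=O;T[:3,3]=p
    M=np.linalg.inv(T@np.array(i["T_tool_cam"]));return K,M[:3,:3],M[:3,3]
def ray(c,uv):
    K,R,t=c;d=R.T@np.linalg.inv(K)@np.array([uv[0],uv[1],1.]);return -R.T@t,d/np.linalg.norm(d)
def atz(c,uv,z):
    o,d=ray(c,uv);return o+d*(z-o[2])/d[2]
def proj(c,P):
    K,R,t=c;q=K@(R@np.asarray(P,float)+t);return q[:2]/q[2]
def tri(obs):
    A=np.zeros((3,3));b=np.zeros(3)
    for c,uv in obs:
        o,d=ray(c,uv);M=np.eye(3)-np.outer(d,d);A+=M;b+=M@o
    P=np.linalg.solve(A,b);return P,[np.round(proj(c,P)-uv,1) for c,uv in obs]
def shot(n):
    p=(np.array(bot.current_ee_pos()),np.array(bot.current_orientation()))
    im=cams.read_camera("wrist");cv2.imwrite(f"pics/{n}.png",im[:,:,::-1]);np.savez(f"pics/{n}.npz",p=p[0],O=p[1])
def wcam(n):
    d=np.load(f"pics/{n}.npz");return cam("wrist",(d["p"],d["O"]))
def down(yaw):
    "tool x down; tool y (jaw dir) at angle yaw in world"
    y=np.array([np.cos(yaw),np.sin(yaw),0]);x=np.array([0,0,-1.]);return np.column_stack([x,y,np.cross(x,y)])
E
python3 - <<'E'
from h import *
np.set_printoptions(precision=1,suppress=True)
t=cam("top");s=cam("scene")
tg=lambda x,y:(180+(x+.5)/8-.5,160+(y+.5)/8-.5)
ts=lambda x,y:(280+(x+.5)/6-.5,180+(y+.5)/6-.5)
sg=lambda x,y:(255+(x+.5)/7-.5,120+(y+.5)/7-.5)
ss=lambda x,y:(250+(x+.5)/5-.5,190+(y+.5)/5-.5)
print("knob top",atz(t,tg(148,195),108), tri([(t,tg(150,195)),(s,sg(190,110))]))
print("gaugetop",atz(t,ts(412,325),115), tri([(t,ts(412,325)),(s,ss(235,155))]))
for n,u in dict(bl=(65,400),br=(645,465),tr=(680,160)).items(): print(n,atz(t,tg(*u),8))
print("cheekL",atz(t,tg(400,105),93),atz(t,tg(370,350),93),"R",atz(t,tg(620,130),93),atz(t,tg(598,400),93))
for n,u in dict(a=(322,285),b=(465,258),c=(490,400),d=(345,428)).items(): print(n,atz(t,ts(*u),70))
for nm,uv in dict(noz=(270,277),tape=(322,130),timer=(441,242),g2=(362,197),g3=(393,242)).items(): print(nm,atz(t,uv,30))
E
```

```text
knob top [617.1 217.6 108. ] (array([617.5, 217.2, 106.7]), [array([ 0., -0.]), array([-0.,  0.])])
gaugetop [ 498.9 -166.3  115. ] (array([ 499.9, -166.7,  111.8]), [array([ 0.1, -0.2]), array([-0.3,  0.1])])
bl [567.9 265.    8. ]
br [550.9  66.7   8. ]
tr [657.7  59.9   8. ]
cheekL [652.8 142.   93. ] [571.8 146.7  93. ] R [646.4  70.5  93. ] [557.5  73.   93. ]
a [ 521.3 -130.2   70. ]
b [ 534.8 -191.7   70. ]
c [ 473.6 -203.    70. ]
d [ 460.  -141.2   70. ]
noz [391.1  31.   30. ]
tape [798.  -94.8  30. ]
timer [ 495.2 -418.3   30. ]
g2 [ 611.4 -207.4   30. ]
g3 [ 491.7 -290.8   30. ]
```

```bash
python3 - <<'E'
from h import *
np.set_printoptions(precision=3,suppress=True)
print(bot.current_joints())
for yaw in [1.486,1.486-3.1416]:
  for q in [0,.5,1.3]:
    print(yaw,q,bot.inverse_kinematics([617,217,114],down(yaw-q)),bot.inverse_kinematics([617,217,114],down(yaw-q+3.1416)))
print(bot.inverse_kinematics([499,-166,94],down(.21)),bot.inverse_kinematics([607,103,170],down(-.085)))
bot.move_pose([500,-166,330],down(.21+1.5708)); shot("w1"); 
bot.move_pose([600,170,300],down(1.486)); shot("w2"); print(bot.current_clock(),bot.current_joints())
bot.line_to([610,140,260]); shot("w3")
print(bot.current_clock())
E
```

```text
[-1.309  0.343  1.525 -0.     1.275 -0.146]
1.486 0 [ 0.221  0.704  1.315 -0.     1.123 -1.265] [ 0.221  0.704  1.315 -0.     1.123  1.877]
1.486 0.5 [ 0.221  0.704  1.315 -0.     1.123 -0.765] [ 0.221  0.704  1.315 -0.     1.123  2.377]
1.486 1.3 [ 0.221  0.704  1.315 -0.     1.123  0.035] None
-1.6556 0 [ 0.221  0.704  1.315 -0.     1.123  1.877] [ 0.221  0.704  1.315 -0.     1.123 -1.265]
-1.6556 0.5 [ 0.221  0.704  1.315 -0.     1.123  2.377] [ 0.221  0.704  1.315 -0.     1.123 -0.765]
-1.6556 1.3 None [ 0.221  0.704  1.315 -0.     1.123  0.035]
[-0.467  0.531  1.727 -0.     0.883 -0.677] [ 0.044  0.581  1.381 -0.     1.18   0.129]
3.4 [ 0.151  0.503  1.15  -0.     1.488 -1.333]
3.9417
```

View pics/w1.png

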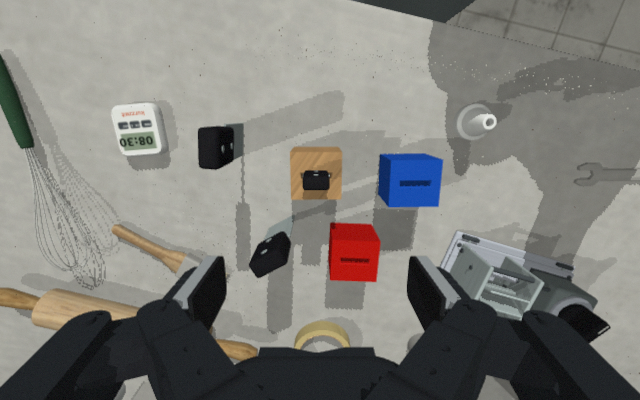

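View pics/w2.png

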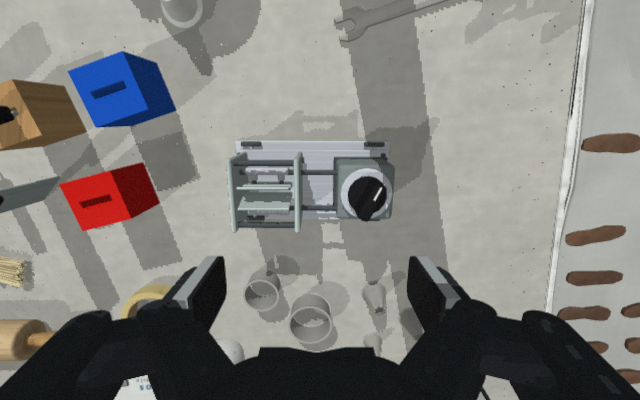

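View pics/w3.png

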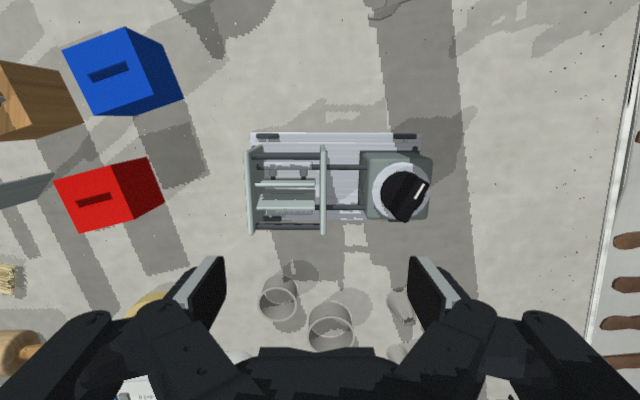

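```bash
python3 - <<'E'
import cv2
def c(n,x0,y0,x1,y1,k,o): cv2.imwrite(o,cv2.resize(cv2.imread(f"pics/{n}.png")[y0:y1,x0:x1],None,fx=k,fy=k,interpolation=cv2.INTER_CUBIC))
c("w1",285,140,350,205,8,"pics/c_w1.png")
c("w2",220,130,400,240,4,"pics/c_w2.png")
c("w3",240,125,440,245,4,"pics/c_w3.png")
E
```

```text
(no output)
```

View pics/c_w1.png

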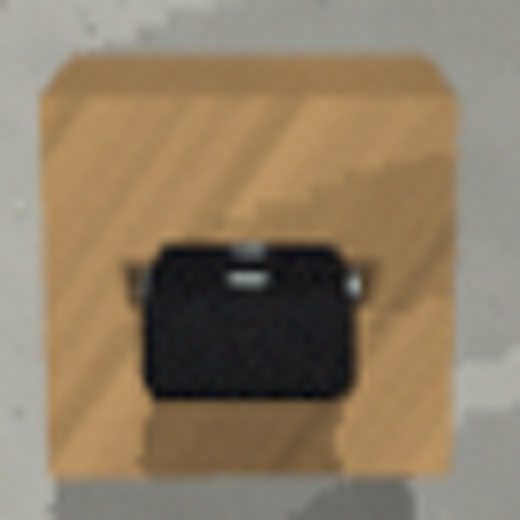

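View pics/c_w2.png

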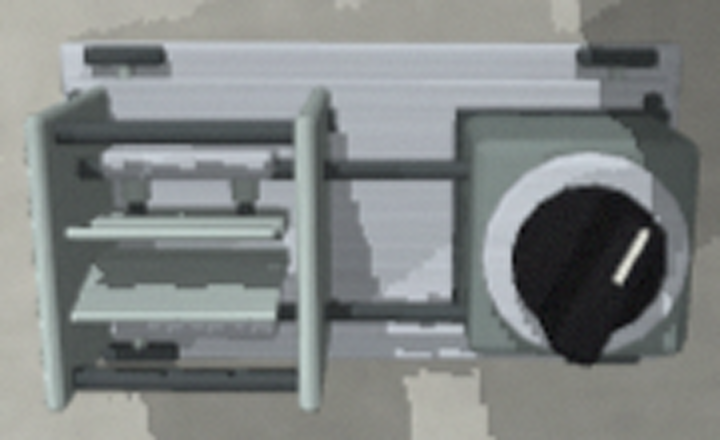

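View pics/c_w3.png

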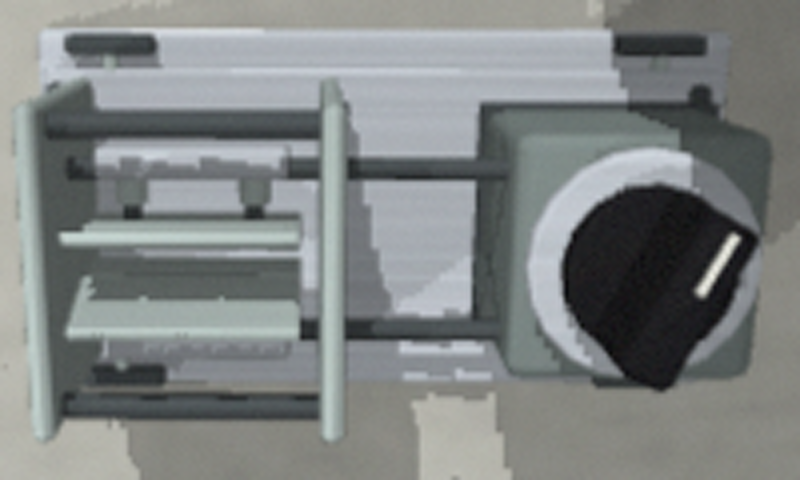

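```bash
python3 - <<'E'
import cv2,numpy as np
o=[]
for n,x0,y0 in (("w2",335,165),("w3",365,155)):
    im=cv2.imread(f"pics/{n}.png")[y0:y0+70,x0:x0+70]
    im=(np.clip(im/255.*3.,0,1)**.6*255).astype(np.uint8)
    o.append(cv2.resize(im,None,fx=5.7,fy=5.7,interpolation=cv2.INTER_CUBIC))
cv2.imwrite("pics/kn.png",np.hstack(o)); print(o[0].shape)
E
```

```text
(399, 399, 3)
```

View pics/kn.png

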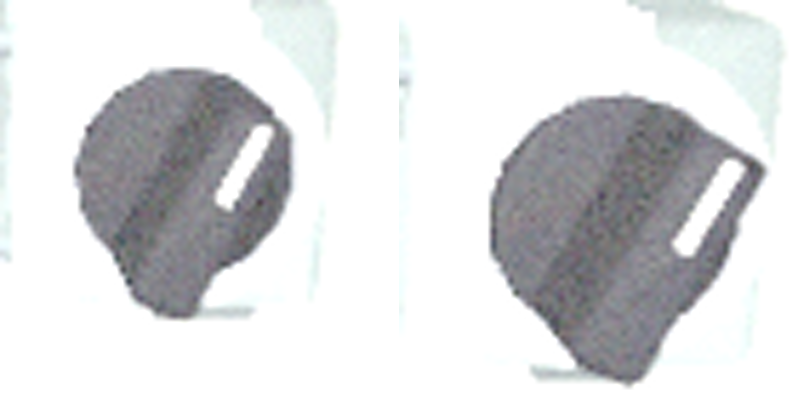

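```bash
python3 - <<'E'
from h import *
np.set_printoptions(precision=2,suppress=True)
k=5.7
f2=lambda x,y:(335+(x+.5)/k-.5,165+(y+.5)/k-.5)
f3=lambda x,y:(365+(x-399+.5)/k-.5,155+(y+.5)/k-.5)
c2,c3=wcam("w2"),wcam("w3")
e3=[(697,122),(765,172),(645,378),(572,338)]; e2=[(225,78),(292,125),(193,315),(132,250)]
P3=[atz(c3,f3(*e),115) for e in e3];print(np.array(P3),np.mean(P3,0))
P2=[atz(c2,f2(*e),115) for e in e2];print(np.array(P2),np.mean(P2,0))
def ang(a,b): d=b-a;return np.arctan2(d[1],d[0])
print("bar dir",ang(P3[0],P3[3]),ang(P3[1],P3[2]),ang(P2[0],P2[3]),ang(atz(c3,f3(737,160),115),atz(c3,f3(683,252),115)),ang(atz(c2,f2(265,127),115),atz(c2,f2(227,208),115)))
print("tri mark",tri([(c3,f3(737,160)),(c2,f2(265,127))]),tri([(c3,f3(683,252)),(c2,f2(227,208))]))
# gate: cheeks tops z93, lips
g2=lambda x,y:(220+(x+.5)/4-.5,130+(y+.5)/4-.5)
g3=lambda x,y:(240+(x+.5)/4-.5,125+(y+.5)/4-.5)
# outer cheek top ends, near(-x) and far(+x)
R={}
for n,c,f,pts in (("w2",c2,g2,dict(cRn=(38,112),cRf=(58,408),cLn=(316,92),cLf=(311,408),lfR=(68,234),lfL=(282,235),lrR=(75,318),lrL=(277,316),bn_=(65,45),bnl=(676,45))),
              ("w3",c3,g3,dict(cRn=(28,104),cRf=(45,438),cLn=(330,84),cLf=(334,438),lfR=(60,238),lfL=(300,242),lrR=(70,335),lrL=(298,335),bn_=(42,32),bnl=(728,36)))):
    for m,u in pts.items():
        z=93 if m[0]=='c' else 99 if m[0]=='l' else 8
        R.setdefault(m,[]).append((c,f(*u)));print(n,m,atz(c,f(*u),z))
for m,o in R.items(): print(m,tri(o))
# gauge
w1=wcam("w1");h=lambda x,y:(285+(x+.5)/8-.5,140+(y+.5)/8-.5)
t=cam("top")
G=[atz(w1,h(*u),115) for u in [(160,246),(345,246),(355,398),(145,398)]];print(np.array(G),np.mean(G,0))
S=[atz(w1,h(*u),70) for u in [(40,95),(458,95),(453,475),(50,475)]];print(np.array(S),np.mean(S,0))
print(ang(S[1],S[0]),ang(S[2],S[3]),ang(S[3],S[0]),ang(S[2],S[1]),ang(G[3],G[2]))
ts=lambda x,y:(280+(x+.5)/6-.5,180+(y+.5)/6-.5)
print(tri([(w1,h(248,325)),(t,ts(412,325))]))
E
```

```text
[[596.54 228.39 115.  ]
 [605.26 238.83 115.  ]
 [637.17 220.32 115.  ]
 [629.48 208.87 115.  ]] [617.11 224.1  115.  ]
[[593.67 227.49 115.  ]
 [603.15 239.02 115.  ]
 [637.12 220.17 115.  ]
 [623.78 209.67 115.  ]] [614.43 224.09 115.  ]
bar dir -0.5351077648363132 -0.5256592098190644 -0.534490836903001 -0.5337307033326494 -0.46705978995764624
tri mark (array([602.57, 233.86, 116.98]), [array([0. , 0.1]), array([-0., -0.])]) (array([618.7 , 227.96, 109.66]), [array([0. , 0.2]), array([-0. , -0.2])])
w2 cRn [563.    79.86  93.  ]
w2 cRf [645.81  71.79  93.  ]
w2 cLn [564.12 153.38  93.  ]
w2 cLf [651.99 142.94  93.  ]
w2 lfR [595.05  84.24  99.  ]
w2 lfL [600.23 140.91  99.  ]
w2 lrR [618.3   82.45  99.  ]
w2 lrL [622.47 137.09  99.  ]
w2 bn_ [550.71  67.44   8.  ]
w2 bnl [567.97 266.86   8.  ]
w3 cRn [563.96  79.31  93.  ]
w3 cRf [645.62  71.28  93.  ]
w3 cLn [565.47 148.81  93.  ]
w3 cLf [651.87 142.76  93.  ]
w3 lfR [594.56  83.5   99.  ]
w3 lfL [600.34 138.86  99.  ]
w3 lrR [618.03  82.53  99.  ]
w3 lrL [622.74 136.4   99.  ]
w3 bn_ [550.67  66.87   8.  ]
w3 bnl [569.28 267.6   
[... 547 characters left out ...]
. , 0.1])])
lrL (array([624.85, 136.17,  91.33]), [array([0. , 0.1]), array([-0. , -0.2])])
bn_ (array([551.05,  64.94,  -1.34]), [array([-0.1, -0.1]), array([0.1, 0.1])])
bnl (array([568.21, 265.87,  12.88]), [array([0.1, 0.5]), array([-0.1, -0.6])])
[[ 487.97 -181.9   115.  ]
 [ 482.76 -157.19  115.  ]
 [ 503.22 -151.23  115.  ]
 [ 509.24 -179.76  115.  ]] [ 495.8  -167.52  115.  ]
[[ 476.7  -204.42   70.  ]
 [ 463.56 -142.12   70.  ]
 [ 522.   -129.19   70.  ]
 [ 535.22 -191.91   70.  ]] [ 499.37 -166.91   70.  ]
-1.3629124698192836 -1.3630839343431516 -2.9310873194782436 -2.923846533581402 1.7785446791684951
(array([ 501.3 , -167.36,   92.46]), [array([-0.4,  0.5]), array([-0.2,  0.3])])
```

```bash
python3 - <<'E'
from h import *
bot.move_pose([616,224,205],down(np.pi/2-.53)); claw.move_gripper(45,30); shot("w4"); print(bot.current_clock(),bot.current_joints(),bot.current_gripper_width())
im=cv2.imread("pics/w4.png");im=(np.clip(im/255.*2,0,1)**.6*255).astype(np.uint8)
cv2.imwrite("pics/w4b.png",cv2.resize(im[130:300,230:410],None,fx=3.3,fy=3.3,interpolation=cv2.INTER_CUBIC))
E
```

```text
5.075 [ 2.31515444e-01  6.22652477e-01  1.20232036e+00 -1.92157995e-06
  1.31644297e+00 -8.09063858e-01] 44.93424627782053
```

View pics/w4b.png

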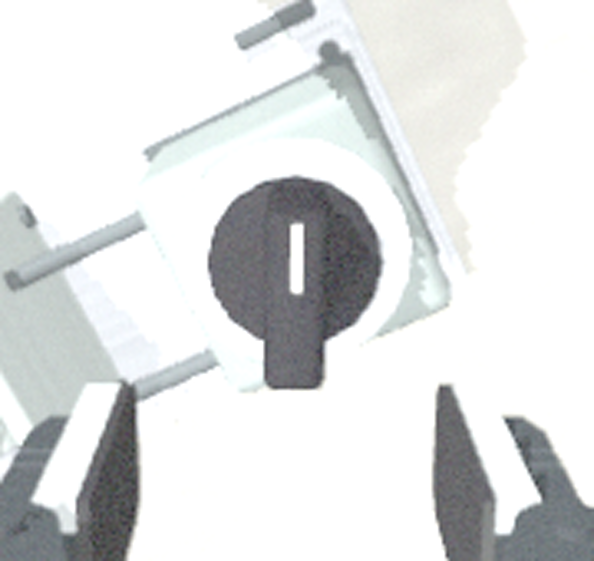

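The bar is aligned with the jaws: it shows at x 266–324 in the crop, with the mark vertical. I'll check its centre, then descend, grip and turn.

```bash
python3 - <<'E'
from h import *
c=wcam("w4")
for u in [(295,210),(295,388),(297,299)]: print(atz(c,(230+(u[0]+.5)/3.3-.5,130+(u[1]+.5)/3.3-.5),115).round(1))
P=np.array([616.,224.])
bot.line_to([P[0],P[1],116],velocity=80)
print(bot.current_wrist_force())
claw.move_gripper(0,40)
print(bot.current_gripper_width(),bot.current_wrist_force(),bot.current_torque(),bot.current_clock())
E
```

```text
[600.5 235.1 115. ]
[635.6 214.6 115. ]
[617.8 225.5 115. ]
[-0.61737253 -0.23311956  0.01101528]
13.265193215710044 [0.54914809 4.93339144 1.73895467] [ 0.6656118  -0.02345029 -0.10928164] 6.7167
```

```bash
python3 - <<'E'
from h import *
j=np.array(bot.current_joints())
for d in [.2,.4,.6,.75,.85,.92]:
    k=j.copy();k[5]+=d;bot.move_joints(k)
    print(d,bot.current_joints()[5]-j[5],bot.current_torque()[2].round(3),np.round(bot.current_wrist_force(),1),bot.current_clock())
E
```

```text
0.2 0.19610994439067886 -0.132 [ 0.1  2.8 -0.8] 7.025
0.4 0.3933402966370092 -0.126 [ 1.   5.4 -1.4] 7.3333
0.6 0.5932880621396452 -0.105 [ 0.6  6.6 -1.7] 7.6417
0.75 0.7433603510058834 -0.055 [ 1.3  6.9 -2.3] 7.9083
0.85 0.8432450403036119 -0.086 [ 1.   7.3 -2.1] 8.1583
0.92 0.9114205431604313 0.988 [ 0.6  7.3 -1.4] 8.4083
```

```bash
python3 - <<'E'
from h import *
bot.dwell(.25)
print(bot.current_torque()[2])
claw.move_gripper(45); o=np.array(bot.current_orientation());print(np.arctan2(o[1,1],o[0,1]))
bot.line_to([616,224,205],velocity=150); shot("w5")
bot.move_pose([560,109,260],down(np.pi/2-.09)); shot("w6")
bot.line_to([600,109,260]); shot("w7")
print(bot.current_clock())
im=cv2.imread("pics/w5.png");im=(np.clip(im/255.*1.5,0,1)**.7*255).astype(np.uint8)
cv2.imwrite("pics/w5b.png",cv2.resize(im[130:300,230:410],None,fx=3.3,fy=3.3,interpolation=cv2.INTER_CUBIC))
E
```

```text
0.9033922952471308
0.1217188354772254
11.7417
```

View pics/w5b.png

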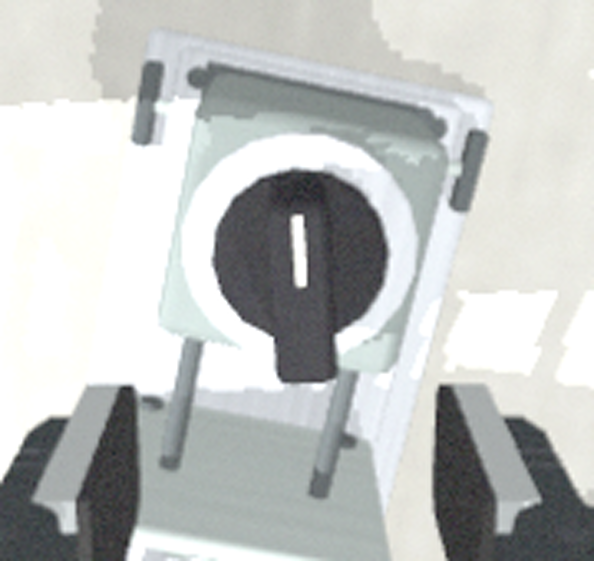

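View pics/w6.png

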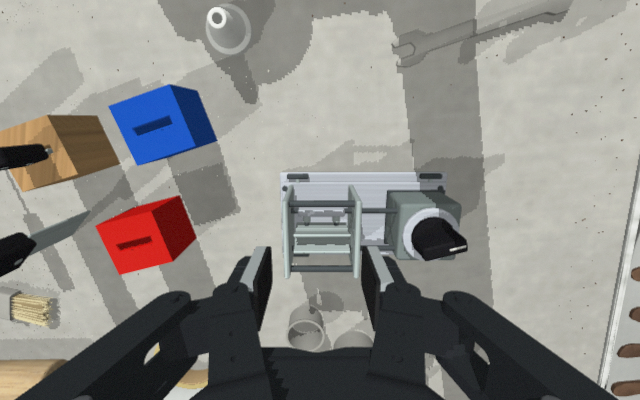

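View pics/w7.png

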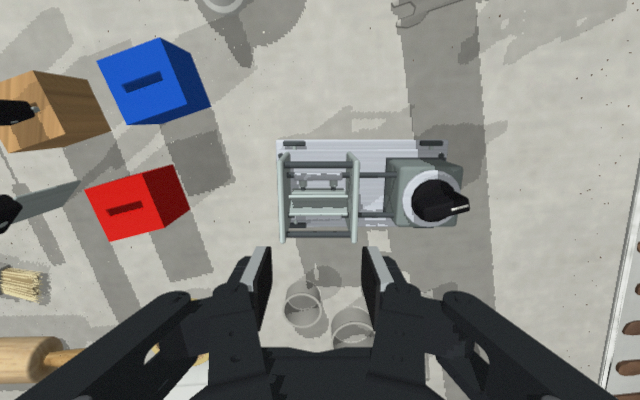

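```bash
python3 - <<'E'
from h import *
a=cv2.imread("pics/w6.png")[165:285,275:375];b=cv2.imread("pics/w7.png")[130:250,270:370]
f=lambda i:cv2.resize(i,None,fx=4,fy=4,interpolation=cv2.INTER_CUBIC)
cv2.imwrite("pics/w67.png",np.hstack([f(a),f(b)]))
E
```

```text
(no output)
```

View pics/w67.png

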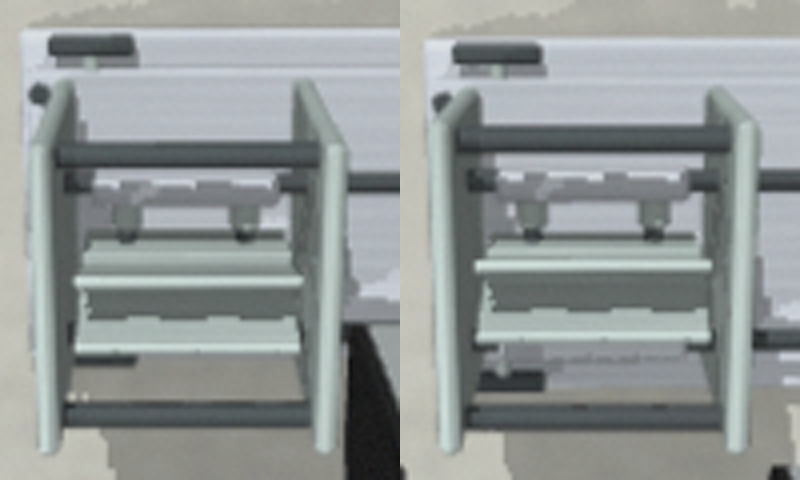

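```bash
python3 - <<'E'
from h import *
np.set_printoptions(precision=1,suppress=True)
c6,c7=wcam("w6"),wcam("w7")
f6=lambda x,y:(275+(x+.5)/4-.5,165+(y+.5)/4-.5)
f7=lambda x,y:(270+(x-400+.5)/4-.5,130+(y+.5)/4-.5)
A={"fR":((76,285),(477,270)),"fL":((302,285),(711,269)),"rR":((78,346),(478,336)),"rL":((298,346),(709,336)),
"cRn":((43,145),(443,133)),"cRf":((49,448),(450,450)),"cLn":((338,147),(743,130)),"cLf":((324,450),(736,450))}
P={}
for k,(u,v) in A.items():
    z=93 if k[0]=='c' else 99
    a,b=atz(c6,f6(*u),z),atz(c7,f7(*v),z);P[k]=(a+b)/2
    print(k,a,b,tri([(c6,f6(*u)),(c7,f7(*v))])[0])
m=np.mean([P[k] for k in ("fR","fL","rR","rL")],0);print("nip",m)
m2=np.mean([P[k] for k in ("cRn","cRf","cLn","cLf")],0);print("cheekmid",m2)
for a,b in (("fR","fL"),("rR","rL"),("cRn","cLn"),("cRf","cLf")):
    d=P[b]-P[a];print(a,np.linalg.norm(d),-np.arctan2(d[0],d[1]))
for a,b in (("cRn","cRf"),("cLn","cLf")):
    d=P[b]-P[a];print(a,np.linalg.norm(d),np.arctan2(d[1],d[0]))
E
```

```text
fR [598.1  83.7  99. ] [598.5  83.5  99. ] [599.2  83.3  96. ]
fL [603.1 138.3  99. ] [603.2 138.   99. ] [603.4 138.2  98.1]
rR [614.1  82.4  99. ] [614.6  81.9  99. ] [615.5  81.8  95.8]
rL [619.1 136.3  99. ] [619.5 136.5  99. ] [620.6 136.7  95.6]
cRn [563.9  79.1  93. ] [566.7  78.8  93. ] [569.5  76.2  71.4]
cRf [644.5  71.   93. ] [645.3  70.8  93. ] [647.7  70.   87.1]
cLn [570.9 149.6  93. ] [572.3 148.   93. ] [573.9 150.   82.5]
cLf [651.6 141.7  93. ] [651.8 141.8  93. ] [652.4 141.9  91.6]
nip [608.8 110.1  99. ]
cheekmid [608.4 110.1  93. ]
fR 54.78884801197353 -0.088984282015874
rR 54.5306172862847 -0.09123397626614232
cRn 70.11517862825177 -0.08967663249755976
cRf 71.15219129945237 -0.09537327354737171
cRn 80.01272176006712 -0.1002934632702213
cLn 80.41375472489548 -0.08735871103949516
```

```bash
python3 - <<'E'
from h import *
bot.move_pose([560,-30,260],down(.208))
bot.move_pose([499.4,-166.9,215],down(.208)); shot("w8")
bot.line_to([509.4,-166.9,190]); shot("w9"); print(bot.current_clock())
f=lambda n:cv2.resize(cv2.imread(f"pics/{n}.png")[110:290,250:380],None,fx=3,fy=3,interpolation=cv2.INTER_CUBIC)
cv2.imwrite("pics/w89.png",np.hstack([f("w8"),f("w9")]))
E
```

```text
13.8167
```

View pics/w89.png

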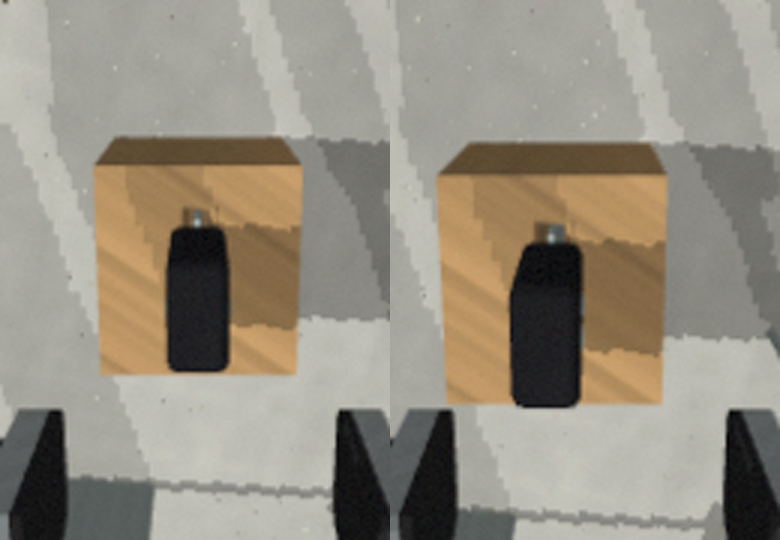

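```bash
python3 - <<'E'
from h import *
np.set_printoptions(precision=1,suppress=True)
a,b=wcam("w8"),wcam("w9")
f8=lambda x,y:(250+(x+.5)/3-.5,110+(y+.5)/3-.5)
f9=lambda x,y:f8(x-390,y)
C8=[(167,262),(229,262),(229,371),(167,371)];C9=[(512,285),(581,285),(580,407),(512,407)]
print(tri([(a,f8(198,371)),(b,f9(546,407))]),tri([(a,f8(198,262)),(b,f9(546,285))]))
for c,f,C in ((a,f8,C8),(b,f9,C9)):
    P=np.array([atz(c,f(*u),115) for u in C]);print(P,P.mean(0),np.linalg.norm(P[1]-P[0]),np.linalg.norm(P[2]-P[1]))
print(np.mean([atz(a,f8(*u),70) for u in [(95,165),(301,165),(296,375),(101,375)]],0))
E
```

```text
(array([ 502.6, -180.4,  115.2]), [array([0., 0.]), array([-0. , -0.1])]) (array([ 497.1, -154.3,  108.4]), [array([0., 0.]), array([-0. , -0.1])])
[[ 489.3 -154.1  115. ]
 [ 504.1 -151.   115. ]
 [ 510.2 -178.8  115. ]
 [ 494.9 -182.   115. ]] [ 499.6 -166.5  115. ] 15.15219682287936 28.447869298291238
[[ 489.8 -154.   115. ]
 [ 504.5 -150.8  115. ]
 [ 510.1 -178.9  115. ]
 [ 495.1 -182.1  115. ]] [ 499.9 -166.4  115. ] 14.990778960328702 28.623247974136806
[ 499.9 -167.3   70. ]
```

Two views put the handle top at (499.8, −166.5), 115 mm high. Its size reads 15 × 28.5 mm, which fits the real gauge. I'll grasp it and lift.

```bash
python3 - <<'E'
from h import *
bot.line_to([499.8,-166.5,190])
bot.line_to([499.8,-166.5,100.5],velocity=70)
print(np.round(bot.current_wrist_force(),1))
claw.move_gripper(0,60);print(bot.current_gripper_width(),np.round(bot.current_wrist_force(),1))
bot.line_to([499.8,-166.5,250],velocity=80)
bot.dwell(.15)
print(bot.current_gripper_width(),np.round(bot.current_wrist_force(),2),bot.current_clock()); shot("w10")
bot.move_pose([560,-20,260],down(.05))
bot.move_pose([608.8,110.1,225],down(-.091)); 
print(np.round(bot.current_wrist_force(),2),bot.current_clock()); shot("w11")
for n in ("scene","top"): cv2.imwrite(f"pics/{n}1.png",cams.read_camera(n)[:,:,::-1])
im=cv2.imread("pics/scene1.png");cv2.imwrite("pics/scene1b.png",cv2.resize(im[60:210,220:380],None,fx=4,fy=4,interpolation=cv2.INTER_CUBIC))
E
```

```text
[ 1.1 -0.7  0.4]
15.001794870264419 [ 0.1 -0.5  3.7]
15.318502456726758 [-0.08  0.41 -0.21] 18.025
[-0.66  0.34 -0.61] 19.375
```

View pics/w11.png

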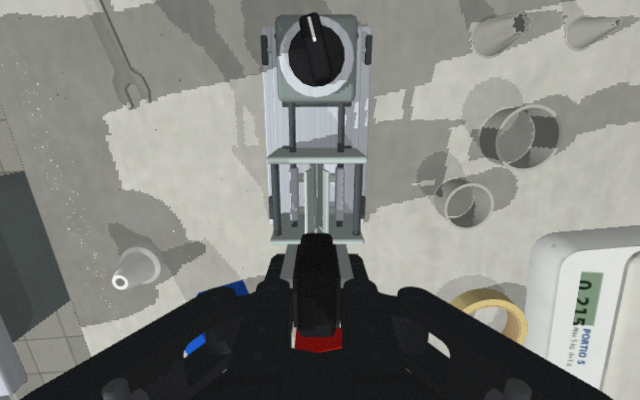

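View pics/scene1b.png

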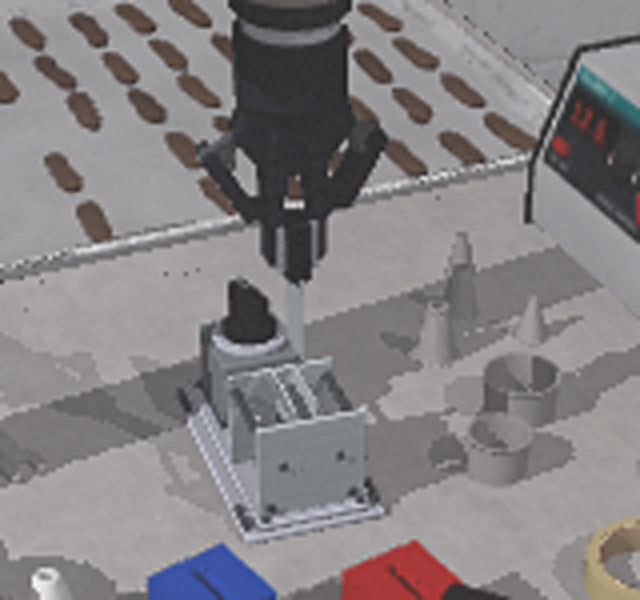

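```bash
python3 - <<'E'
from h import *
s=cam("scene")
for n,P in (("tip",[608.8,110.1,132.5]),("hbot",[608.8,110.1,194.5]),("mouth",[608.8,110.1,99])):
    u=proj(s,P);print(n,u,(u-[220,60]+.5)*4-.5)
im=cv2.imread("pics/scene1.png");cv2.imwrite("pics/scene1c.png",cv2.resize(im[110:170,270:320],None,fx=10,fy=10,interpolation=cv2.INTER_CUBIC))
print((proj(s,[608.8,110.1,132.5])-[270,110]+.5)*10,(proj(s,[608.8,110.1,99])-[270,110]+.5)*10)
E
```

```text
tip [292.66072099 146.06872752] [292.14288395 345.77491007]
hbot [292.44357259 127.28912138] [291.27429035 270.65648551]
mouth [292.77263872 155.74768832] [292.59055487 384.49075328]
[231.60720988 365.68727518] [232.72638717 462.4768832 ]
```

View pics/scene1c.png

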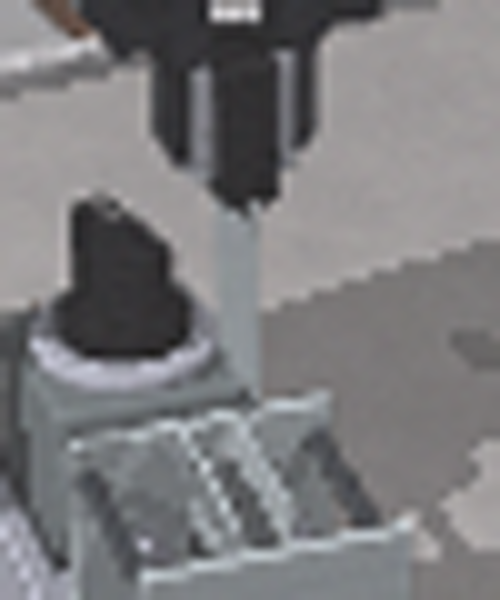

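```bash
python3 - <<'E'
from h import *
def go(z,v):
    bot.line_to([608.8,110.1,z],velocity=v);f=np.round(bot.current_wrist_force(),1);print(z,f,round(bot.current_gripper_width(),2),bot.current_clock());return f
for z in (194,180,172,166,162,158,154,150):
    f=go(z,40)
    if f[2]>18 or np.hypot(f[0],f[1])>12: print("stop");break
shot("w12")
cv2.imwrite("pics/scene2.png",cams.read_camera("scene")[:,:,::-1])
im=cv2.imread("pics/scene2.png");cv2.imwrite("pics/scene2c.png",cv2.resize(im[110:200,260:330],None,fx=6.5,fy=6.5,interpolation=cv2.INTER_CUBIC))
E
```

```text
194 [-0.6 -0.3 -1.1] 15.38 20.45
180 [-0.3  0.6 -0.2] 15.08 20.95
172 [-0.1 -0.4  0.4] 15.47 21.3
166 [-0.5  0.7  0. ] 14.98 21.6
162 [ 0.5  0.9 -0.4] 15.48 21.85
158 [ 0.3 -0.1 -1. ] 15.36 22.1
154 [ 0.4  0.6 -1.8] 15.31 22.35
150 [ 0.5 -0.3 -2. ] 15.13 22.6
```

View pics/scene2c.png

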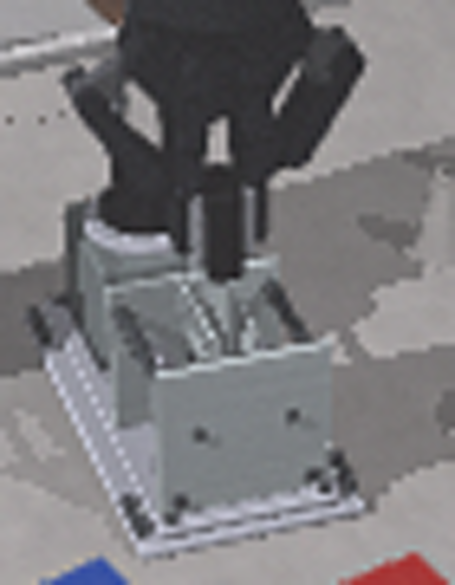

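View pics/w12.png

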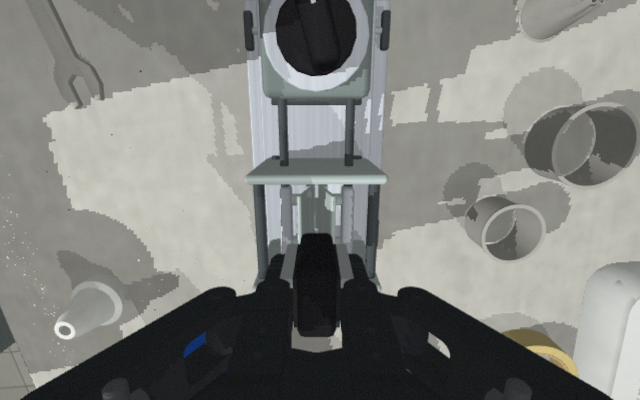

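```bash
python3 - <<'E'
from h import *
F=[];
for i in range(15):
    F.append(np.r_[bot.current_wrist_force(),bot.current_torque()]);bot.dwell(.03)
print(np.mean(F,0).round(2),np.std(F,0).round(2),bot.current_ee_pos())
o=[]
for n,(x0,y0) in (("w11",(250,140)),("w12",(245,150))):
    im=cv2.imread(f"pics/{n}.png")[y0:y0+110,x0:x0+140];im=(np.clip(im/255.*1.5,0,1)**.7*255).astype(np.uint8)
    o.append(cv2.resize(im,None,fx=5,fy=5,interpolation=cv2.INTER_CUBIC))
cv2.imwrite("pics/w12c.png",o[1]);cv2.imwrite("pics/w11c.png",o[0])
E
```

```text
[ 0.04  0.61 -3.61  0.04 -0.03  0.08] [0.52 0.52 0.62 0.04 0.04 0.03] [608.68901949 110.07206063 149.83483982]
```

View pics/w12c.png

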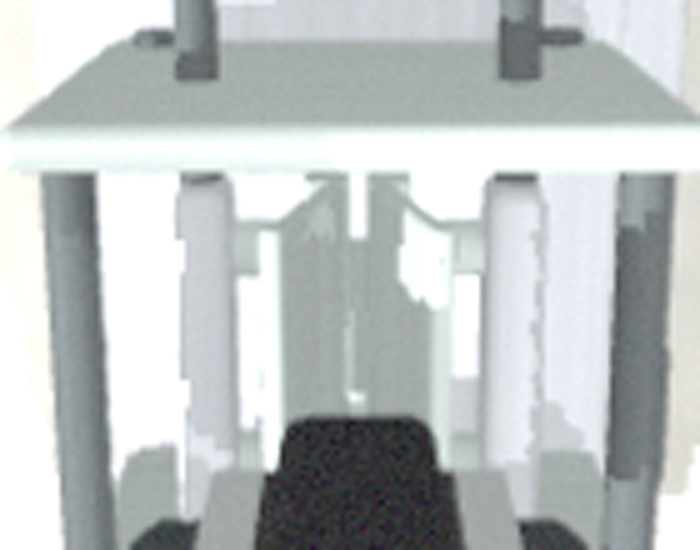

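View pics/w11c.png

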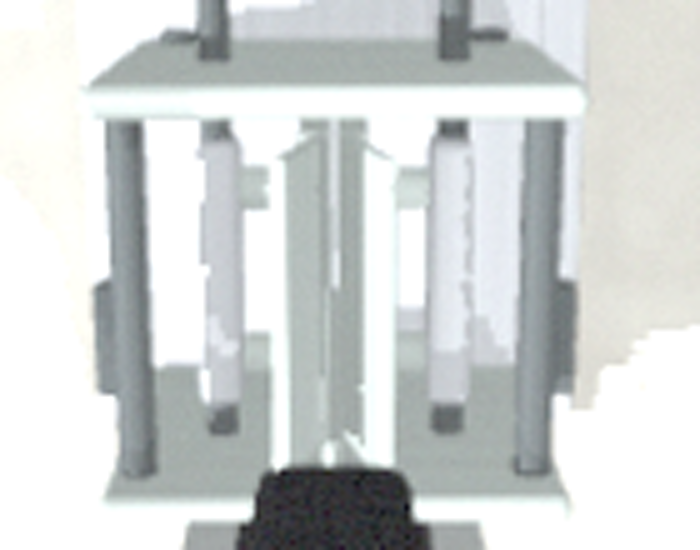

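```bash
python3 - <<'E'
from h import *
def avg(n=8):
    F=[]
    for i in range(n): F.append(bot.current_wrist_force());bot.dwell(.02)
    return np.mean(F,0).round(2)
def go(z,v):
    bot.line_to([608.8,110.1,z],velocity=v);print(z,avg(),bot.current_ee_pos().round(2) if hasattr(bot.current_ee_pos(),'round') else bot.current_ee_pos(),bot.current_clock())
go(151.5,5);go(150.5,5);go(149.5,5);go(148.5,5)
E
```

```text
151.5 [ 0.4   0.1  -2.21] [608.91 110.09 151.69] 23.7833
150.5 [0.1  0.04 2.67] [609.02 110.13 150.89] 24.2667
149.5 [0.03 0.17 2.07] [608.75 110.15 149.39] 24.75
148.5 [ 0.05 -0.07  2.09] [608.74 110.12 148.41] 25.2333
```

The force reverses between raising and lowering: −2.2 N going up, +2.1 to +2.7 N going down, with about 0 N sideways. That shows the lips grip and drag the blade evenly. I'll take one last look before handing in.

```bash
python3 - <<'E'
from h import *
for n in ("scene","top"): cv2.imwrite(f"pics/{n}3.png",cams.read_camera(n)[:,:,::-1])
a=cv2.imread("pics/scene0.png")[100:360,220:420];b=cv2.imread("pics/scene3.png")[100:360,220:420]
cv2.imwrite("pics/cmp.png",cv2.resize(np.hstack([a,b]),None,fx=2,fy=2,interpolation=cv2.INTER_CUBIC))
E
```

```text
(no output)
```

View pics/cmp.png

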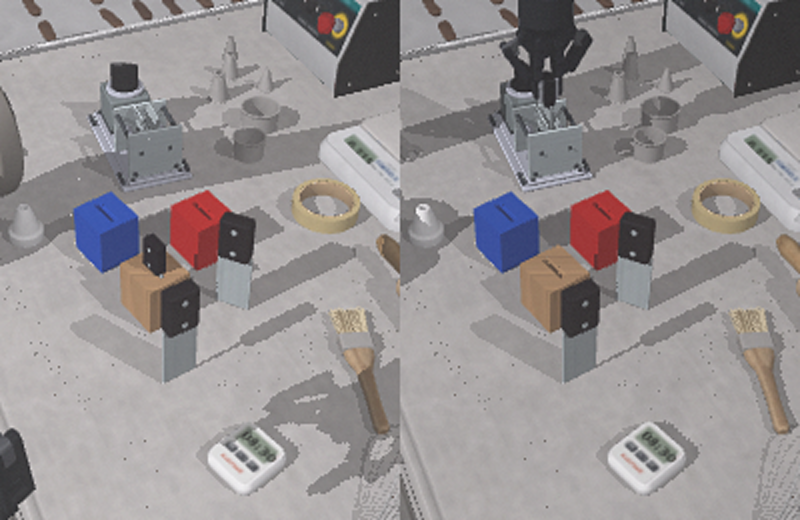

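In this before/after pair the tape, nozzle, timer and decoys are unmoved, the wooden stand is empty, and the gauge is in the gate.

```bash
python3 - <<'E'
from h import *
print(bot.current_gripper_width(),bot.current_wrist_force(),bot.current_clock()); bot.close_job()
E
```

```text
15.268656433303978 [-0.40312395  0.28650607  1.59854613] 25.3333
the job is handed in; nothing more can be done
```

The job is handed in at 25.3 s with the gauge still held in the gate; no verdict is reported.

- **Knob:** I turned it clockwise by about 0.87 rad until the torque jumped from 0.1 to about 0.9 N m. The picture afterwards puts it at about 1.30 rad.
- **Gauge depth:** I drew the gauge straight up out of its stand and lowered it into the throat. By arm height, the lower edge is about 16 mm below the top of the straight faces. That relies on the stated 8 mm resting height in the stand and no slip in the grip; I did not measure it directly in the throat.
- **Lip grip:** The vertical force was about +2.1 to +2.7 N going down and −2.2 N going up, with almost no sideways force. So the blade drags and is gripped evenly. This is at the low end of the stated 2 to 9 N.
- **Hold and clearances:** The fingers were still closed on the handle at the end, at 15.3 mm. By calculation the handle's underside is about 25 mm above the cheeks. The tape, nozzle and timer look unmoved in the before/after pictures.
- **Readings that disagreed:**
  - The first knob position from the top camera was about 6 mm off in y; the wrist views corrected it.
  - The force after the first descent read −3.6 N. I put this down to the arm rebounding slightly after it stopped; the slow up-and-down test afterwards showed the expected signs.

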